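# Balance bike for the show: saddle home, kickstand down, held upright

## Robot

A 7-joint arm with a two-finger parallel gripper is mounted at the origin on the work surface. World frame = base frame: x ahead of the robot, y to its left, z up, the work surface at z = 0. Lengths are in m, angles in rad, forces in N, time in s.
With the tool pointing down it reaches from about 0.425 to 0.95 m from the base axis. Payload 4.7 kg.
Tool frame: the origin (TCP) lies midway between the tips of the shut fingers; the grasp point (between the pads) lies 19 mm behind it; z points along the fingers, y is the line along which they close (so a half turn about z gives the same grasp; the last joint's range is limited). The gripper opens to 87 mm and grips with 3 to 60 N. Pads are 19 mm wide; open, the fingers measure 117 mm over their backs; the gripper's body (75 mm by 190 mm) begins 51 mm behind the grasp point.
Start: joints at [-1.285, 0.469, -0.049, 1.532, 0.024, 1.141, -0.082], TCP at [0.209, 0.642, 0.223] pointing down, gripper open.
Joint ranges: [-2.59, 2.59], [-0.33, 1.99], [-1.39, 1.29], [0.1, 2.45], [-1.04, 4.18], [0.21, 1.99], [-2.66, 2.66]. Speed limits (rad/s): [2.57, 2.57, 3.14, 3.14, 3.14, 3.14, 3.14].

## Interface

Orientations are given as a 3x3 rotation matrix whose columns are the frame's x, y, z axes.
In Python, from workcell import readout, viewer, job gives the robot as it stands. The module is installed in compiled form; this text tells all that it offers.
- The arm moves only by the tool move_arm, never from a script. Its argument "commands" is a list of rows, each an object of numbers: "dx", "dy", "dz": the shift along the tool's x, y, z in m; "wx", "wy", "wz": the turn, a rotation vector about the tool's x, y, z in degrees. In form: [{"dx": .., "dy": .., "dz": .., "wx": .., "wy": .., "wz": ..}, ...]. A call has 1 to 5 rows; each row is the pose to reach, as a shift and turn from the pose commanded when the call began, along the tool's axes at that moment; what a row does not reach only later rows make up. A row lasts 1/8 s, in which the tool goes at most 62.5 mm and 10.7 degrees, less where a joint would pass 70% of its speed; a pose out of reach is approached as far as the arm can. A call with a gripper value outside its range is refused whole. "grip" is the finger opening in m, from 0 to 0.087, set as the call begins (left out, the last holds). The fingers move at their own pace and stop on an object; "squeeze" is the grip in N (left out, the last holds). Time passes only in rows, so rows that repeat a pose let the fingers close. It gives the time, the measured TCP pose, the force, the opening and the grip force at its end, in the units of the state.
- readout.state(): the state, without advancing time (a new reading comes with each control period).
- viewer.snapshot(name): name is "scene" or "side" or "wrist"; returns a dict with "img" (420x560x3 uint8, red, green, blue), "range_z" (420x560 float32, m along the optical axis (not along the pixel's ray), 0 where there is no reading), "vfov" (degrees; the focal length in pixels is half the picture's height over the tangent of half this angle, whatever the lens; pixels are square), "cx", "cy" (the principal point, pixels), "world_to_cam" (4x4, takes a point from world to camera coordinates); the wrist camera has in their place "T_tool_cam" (4x4, takes a point from camera to tool coordinates, whose origin is the TCP and whose axes are the flange's). Camera axes: x right, y down, z forward; pixel columns grow to the right and rows downward; lengths in m; the calibration is good to about 2 mm. A picture is of the moment at which its call begins: read the wrist's pose just before it.
- job.hand_in(): hands the job in; it is judged then, once.
The state is a dict: "time_s": time; "joint_pos": joint angles; "joint_velocities": joint speeds; "tau": joint torques, N m; "position": TCP position; "ee_rot": TCP orientation; "wrist_force": force on the tool from outside, world axes, zero at the start; "moment": the same for the moment, N m; "gripper_width": finger opening in m; "grasp_force": force on a finger pad.
Only numpy, scipy, OpenCV 4.12 (cv2) and the standard library are available. Lean on these libraries where they do the work, as an engineer would, in place of code of your own. Each camera call takes 0.05 s, during which the arm holds its last target. There are 200 camera calls.

## Task

The red balance bike is leaning on the carton: press its saddle straight down until the seat post is fully home, and then push the folded kickstand down past its snap point so that it springs right down and stays there. After that take the bike by its saddle and stand it bolt upright on both wheels where it is, away from the carton and with the kickstand's foot off the table, and finish while still holding it there steadily, because I want to measure the gap under the foot. Never let the bike fall or lift it off the table, and leave the shoe, the tape roll, the brush cup and the handlebar alone.

Things in the scene. Friction and masses are not known exactly. Their poses are not given: they have to be found in the camera images.
- bike: Red child's balance bike, no handlebar, 710 mm long, 2.3 to 3.1 kg, loose, leaning 0.22 rad to its right on the carton. Origin midway along it, in its middle plane, at tyre bottom. Axes: x right (to the carton), y forward, z up the bike (vertical when upright). Tyres round in section (radius 20 mm): it tips by rolling about the line x=0, z=0.02 of this frame. Wheels and fork do not turn.
- saddle: Dark saddle, 34 mm thick, axes as the bike's. Origin: top face, over the seat post. Rear 120 mm wide (85 to 5 mm behind the origin), middle 74 mm wide (10 behind to 40 ahead), nose 42 mm wide with parallel sides (40 to 115 mm ahead). Home, its origin is 315 mm up and 126 mm back in the bike's frame.
- saddle_top (a point): Middle of the saddle's top face, over the seat post: the place to press (same point as the saddle's origin).
- saddle_nose (a point): Top face of the saddle's nose, on its middle line, 80 mm ahead of the saddle's origin; the nose is 42 mm wide across the bike's x and 34 mm thick, free below for 75 mm, so two fingers can pinch its sides from above.
- seatpost (a joint): How far the post has slid into the seat tube, m: starts at 0 to 0.006, fully home (black collar on the seat clamp) at 0.022. It slides along the seat tube: 0.96 down, 0.28 forward in the bike's frame. Stiff: 9 to 12 N moves it and it stays where left; pulling the saddle up as hard draws it out again.
- kickstand (a joint): Kickstand swing, rad: 0 folded (leg points back beside the rear wheel, 0.15 rad upward), 1.85 fully down (a little past straight down). Turns about the bike's x axis at kick_pivot, foot going down then forward. Spring: pushes it back up below 0.9, snaps it down beyond. About 5 N on the tab starts it, less towards 0.9; follow the arc to about 1.1.
- kick_pivot (a point): Hinge pin of the kickstand, on the left of the frame just ahead of and below the rear hub (52 mm left of the bike's middle plane, 175 mm behind its origin, 105 mm up).
- kick_tab (a point): Top face of the flat aluminium tread tab (32 mm across, 30 mm along the leg, 6 mm thick) left of the kickstand leg; folded, it is 57 mm left of, 60 mm behind and 14 mm above kick_pivot. Nothing above it; the side of the rear tyre is 90 mm to its right. It turns with the kickstand.
- kick_foot (a point): Centre of the black rubber foot (18 mm thick) at the end of the kickstand leg, 84 mm from kick_pivot, 99 mm left of the bike's middle plane. With the stand down and the bike upright it hangs 12 mm clear of the table (centre 21 mm up); leaning some 7 deg left the bike would rest on it.
- rear_hub (a point): Centre of the rear wheel (radius 120 mm): 120 mm up when the bike is upright.
- front_hub (a point): Centre of the front wheel (radius 120 mm), 470 mm ahead of the rear hub. Above it the head tube and bare steerer rise to 315 mm, 95 mm behind this hub.
- carton: Heavy taped cardboard carton, fixed, 260 (x) x 190 (y) x 220 (z) mm, origin under its middle; its -x face carries the leaning bike at the top tube (30 mm thick, level, 205 mm up in the bike's frame).
- shoe: Small red high-heeled shoe, bystander, 170 mm long along its x (toe 92 mm ahead of the origin, heel 81 mm behind), 95 mm tall; origin on the table.
- tape: Roll of packing tape lying flat, bystander, 110 mm across, 48 mm high; origin under its middle.
- brush_cup: White cup of paint brushes, bystander, 72 mm across, 165 mm high with the brushes; origin under its middle.
- handlebar: The bike's handlebar, bystander, lying flat on the table, 375 mm long along its x, about 130 mm deep, 34 mm high; origin on the table under its middle.

How it is judged:
By the outcome, as a careful person would: the job done as asked, in the order asked, and still so for the second after the job is handed in, while the arm keeps its last pose, push and grip.
It also fails if it takes over 64 s, if anything falls off the work surface, if the arm or the gripper's body presses on something with over 40 N, if the wrist force passes 120 N, or if a joint passes its speed limit or range.

## Working session

There is one attempt and no reset: what is moved stays moved. The work goes in short steps, Python scripts to look and compute and a tool call to move; the robot and the scene stay as the last step left them, time stands still between calls to the robot, and variables do not carry over. Pictures are saved under pics/ and viewed, at most 10 in all, crops included, and the job is handed in when it is done.

Besides the shell and the picture viewer there is one more tool, called after ">>>" as name(argument=value, ...), one argument or row to a line, values as JSON. move_arm: Moves the arm, as the interface text tells. Its arguments: {"type":"object","properties":{"commands":{"type":"array"},"grip":{"type":"number"},"squeeze":{"type":"number"}},"required":["commands"]}

```bash
mkdir -p pics; cat > h.py <<'E'
import numpy as np, cv2
from workcell import readout, viewer, job
def snap(n):
    s=readout.state(); d=viewer.snapshot(n); d['st']=s
    f=d['img'].shape[0]/2/np.tan(np.radians(d['vfov'])/2); d['f']=f
    if 'world_to_cam' in d: d['C']=np.linalg.inv(d['world_to_cam'])
    else:
        T=np.eye(4);T[:3,:3]=s['ee_rot'];T[:3,3]=s['position']; d['C']=T@d['T_tool_cam']
    v,u=np.mgrid[:420,:560]; z=d['range_z']
    P=np.stack([(u-d['cx'])/f*z,(v-d['cy'])/f*z,z],-1)
    d['P']=P@d['C'][:3,:3].T+d['C'][:3,3]; d['P'][z==0]=np.nan
    return d
def save(d,name,s=1.4): cv2.imwrite('pics/'+name,cv2.resize(d['img'][:,:,::-1],None,fx=s,fy=s))
E
python3 - <<'E'
from h import *
for n in ['scene','side']:
    d=snap(n); save(d,n+'0.png'); np.save(n+'P.npy',d['P']); np.save(n+'I.npy',d['img']); print(n,d['C'][:3].round(3),d['f'],d['cx'],d['cy'])
s=readout.state(); print(s)
E
```

```text
scene [[-0.996 -0.078  0.045  0.55 ]
 [-0.089  0.898 -0.431  0.389]
 [-0.007 -0.433 -0.901  1.222]] 404.3308019679779 281.3342819015744 205.17405442836423
side [[-9.930e-01 -9.500e-02  7.800e-02  4.670e-01]
 [-1.220e-01  7.640e-01 -6.340e-01  9.590e-01]
 [ 1.000e-03 -6.390e-01 -7.690e-01  1.519e+00]] 475.4919251469026 286.1936091971581 209.1993452686917
{'time_s': 0.1, 'joint_pos': array([-1.28486604,  0.46936916, -0.04861345,  1.53358307,  0.02410119,
        1.14102783, -0.08227751]), 'joint_velocities': array([-0.00227604, -0.00154179, -0.00040752, -0.00295271, -0.00040407,
       -0.00126209,  0.0006012 ]), 'tau': array([ 4.58019167e-04, -5.09169102e+01, -8.12241412e-02, -2.36829329e+01,
       -6.14453154e-02,  3.44617723e-02,  7.74592081e-05]), 'position': array([0.2088235 , 0.64130323, 0.22159516]), 'ee_rot': array([[-9.50870230e-01,  3.09589330e-01, -5.03257814e-04],
       [ 3.09589734e-01,  9.50868658e-01, -1.73000737e-03],
       [-5.70597418e-05, -1.80081596e-03, -9.99998377e-01]]), 'wrist_force': array([-0.06129558,  0.87505634,  0.38873551]), 'moment': array([ 0.00320825, -0.00527389, -0.03154413]), 'grasp_force': 0.0, 'gripper_width': 0.08724770164102782}
```

View pics/scene0.png

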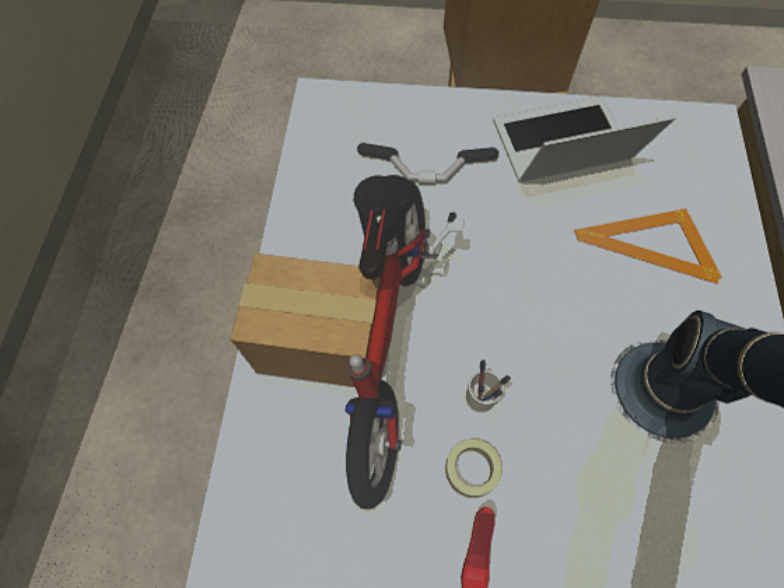

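View pics/side0.png

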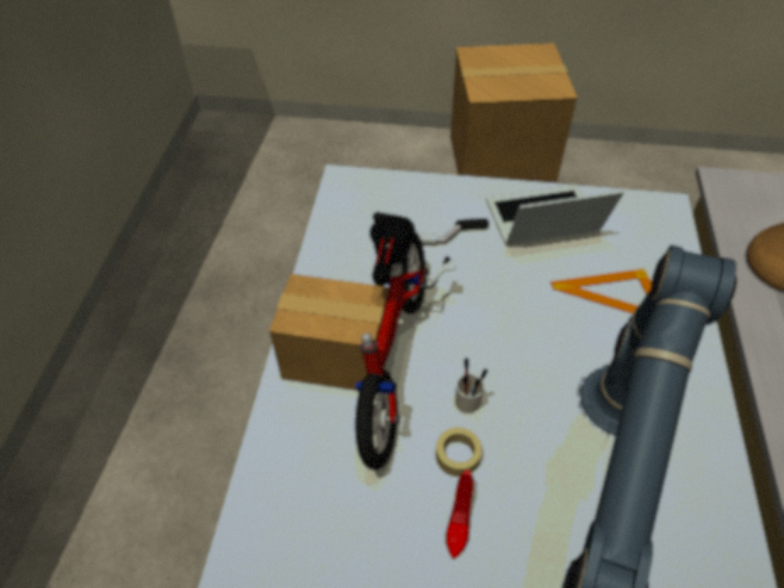

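Scene view: bike runs down the picture; its saddle is at about (385,195), nose tip (372,268), white tab near (455,225), front wheel (372,445), carton left at (300,315). So bike x ≈ world +x and forward ≈ world +y.

```bash
python3 - <<'E'
from h import *
for n in ['scene','side']:
    P=np.load(n+'P.npy'); I=np.load(n+'I.npy').astype(int); hsv=cv2.cvtColor(I.astype(np.uint8),cv2.COLOR_RGB2HSV)
    x,y,z=[P[...,i] for i in range(3)]
    inb=(x>.35)&(x<1.1)&(y>-.6)&(y<.6)&(z>.01)
    # carton
    c=inb&(hsv[...,0]>8)&(hsv[...,0]<28)&(hsv[...,1]>60)&(abs(z-.22)<.01)&(x>.6)
    q=P[c]; r=cv2.minAreaRect((q[:,:2]*1000).astype(np.float32)); print(n,'carton',np.median(q[:,2]),r)
    # red tube
    red=inb&((hsv[...,0]<6)|(hsv[...,0]>174))&(hsv[...,1]>150)&(hsv[...,2]>70)&(x>.55)
    q=P[red&(z>.19)&(z<.25)&(y>-.12)&(y<.1)]
    m=[ (round(float(yy),2),)+tuple(np.median(q[abs(q[:,1]-yy)<.01],0).round(4)) for yy in np.arange(-.1,.1,.04) if (abs(q[:,1]-yy)<.01).sum()>5]; print('tube',*m,sep='\n ')
    dark=inb&(hsv[...,2]<70)
    q=P[dark&(z>.25)]; print('saddle',len(q),q.min(0),q.max(0))
    for yy in np.arange(-.4,.0,.02):
        t=q[abs(q[:,1]-yy)<.01]
        if len(t)>4: print('  s',round(yy,2),len(t),np.median(t,0).round(3),np.percentile(t[:,0],[2,98]).round(3),np.percentile(t[:,2],[2,98]).round(3))
    q=P[inb&(z>.27)&(y>-.1)&(y<.25)]; 
    if len(q): print('steerer',len(q),np.median(q,0),q.max(0))
    for nm,k in (('front',y>.08),('rear',y<-.15)):
        q=P[dark&k&(x>.6)&(z<.25)&(z>.02)]; print(nm,np.percentile(q,[1,50,99],axis=0).round(3).tolist())
    w=inb&(hsv[...,1]<60)&(hsv[...,2]>130)&(x>.5)&(x<.75)&(y<0)&(z>.05)&(z<.2)
    q=P[w]; vu=np.argwhere(w)
    print('tab',len(q)); print(np.c_[vu[::6],q[::6]].round(3).tolist()[:25])
E
```

```text
scene carton 0.22069236208174914 ((764.8746948242188, -40.966270446777344), (191.3492889404297, 262.6295471191406), 86.84379577636719)
tube
 (-0.06, np.float64(0.6181), np.float64(-0.0594), np.float64(0.2144))
 (-0.02, np.float64(0.6208), np.float64(-0.0207), np.float64(0.2139))
 (0.02, np.float64(0.6229), np.float64(0.0196), np.float64(0.2141))
 (0.06, np.float64(0.623), np.float64(0.0576), np.float64(0.2144))
saddle 1867 [ 0.5750774  -0.28044815  0.25573742] [0.69077436 0.11952531 0.33726962]
  s -0.28 56 [ 0.636 -0.274  0.324] [0.603 0.669] [0.313 0.33 ]
  s -0.26 217 [ 0.636 -0.259  0.324] [0.586 0.684] [0.312 0.335]
  s -0.24 254 [ 0.63  -0.24   0.325] [0.576 0.688] [0.311 0.336]
  s -0.22 278 [ 0.628 -0.22   0.325] [0.578 0.686] [0.31  0.335]
  s -0.2 228 [ 0.627 -0.201  0.323] [0.587 0.676] [0.31  0.334]
  s -0.18 157 [ 0.618 -0.18   0.322] [0.598 0.67 ] [0.271 0.332]
  s -0.16 134 [ 0.625 -0.16   0.323] [0.607 0.665] [0.303 0.331]
  s -0.14 97 [ 0.636 -0.14   0.324] [0.616 0.659] [0.307 0.328]
  s -0.12 94 [ 0.638 -0.118  0.324] [0.619 0.659] [0.309 0.329]
  s -0.1 119 [ 0.63
[... 2049 characters left out ...]
327]
  s -0.1 52 [ 0.638 -0.101  0.321] [0.621 0.659] [0.305 0.331]
  s -0.08 75 [ 0.637 -0.078  0.321] [0.622 0.659] [0.301 0.328]
  s -0.06 31 [ 0.643 -0.066  0.311] [0.629 0.653] [0.301 0.324]
steerer 289 [ 0.64306985 -0.06440956  0.30398617] [0.66638057 0.12033592 0.33248729]
front [[0.601, 0.093, 0.042], [0.626, 0.233, 0.204], [0.654, 0.31, 0.237]]
rear [[0.6, -0.588, 0.023], [0.611, -0.2, 0.222], [0.739, -0.15, 0.248]]
tab 41
[[190.0, 316.0, 0.502, -0.299, 0.129], [193.0, 316.0, 0.501, -0.281, 0.131], [195.0, 313.0, 0.512, -0.27, 0.13], [196.0, 314.0, 0.507, -0.264, 0.131], [198.0, 310.0, 0.522, -0.261, 0.121], [200.0, 308.0, 0.529, -0.246, 0.126], [201.0, 308.0, 0.529, -0.247, 0.118]]
```

```bash
cat >> h.py <<'E'
from scipy.spatial.transform import Rotation as Ro
YAW=-0.055; L=0.22
f0=np.array([-np.sin(YAW),np.cos(YAW),0]); r0=np.array([np.cos(YAW),np.sin(YAW),0]); up=np.array([0,0,1.])
def bikeR(l=L):
    r=np.cos(l)*r0-np.sin(l)*up; u=np.sin(l)*r0+np.cos(l)*up
    return np.c_[r,f0,u]
def toolR(l=L):  # tool y=bike x, z=-bike z, x=-fwd
    B=bikeR(l); return np.c_[-B[:,1],B[:,0],-B[:,2]]
def plan(R,p,p0=None,R0=None):
    s=readout.state(); R0=s['ee_rot'] if R0 is None else R0; p0=s['position'] if p0 is None else p0
    d=R0.T@(np.array(p)-p0); w=np.degrees(Ro.from_matrix(R0.T@R).as_rotvec()); print('d',d.round(4),'w',w.round(2))
    return d,w
E
python3 - <<'E'
from h import *
d=viewer.snapshot('wrist'); print(d['T_tool_cam'].round(3))
s=readout.state();
plan(s['ee_rot'],[.42,.42,.42]); plan(toolR(0),[.55,-.1,.48]);plan(toolR(.0),[.6,-.17,.48])
E
```

```text
[[ 0.001 -0.954 -0.3    0.081]
 [ 1.     0.001  0.001 -0.001]
 [-0.001 -0.3    0.954 -0.162]
 [ 0.     0.     0.     1.   ]]
d [-0.2693 -0.1454 -0.198 ] w [0. 0. 0.]Traceback (most recent call last):
  File "<stdin>", line 4, in <module>
  File "h.py", line 24, in plan
    d=R0.T@(np.array(p)-p0); w=np.degrees(Ro.from_matrix(R0.T@R).as_rotvec()); print('d',d.round(4),'w',w.round(2))
                                          ~~~~~~~~~~~~~~^^^^^^^^
  File "scipy/spatial/transform/_rotation.pyx", line 1143, in scipy.spatial.transform._rotation.Rotation.from_matrix
ValueError: Non-positive determinant (left-handed or null coordinate frame) in rotation matrix 0: [[-2.56912407e-01 -9.66434692e-01  3.03012712e-05]
 [-9.66433578e-01  2.56912158e-01  1.51106015e-03]
 [ 1.46812571e-03 -3.58925933e-04  9.99998858e-01]].
```

```bash
sed -i 's/return np.c_\[-B/return np.c_[B/; s/x=-fwd/x=+fwd/' h.py
python3 - <<'E'
from h import *
s=readout.state();
plan(s['ee_rot'],[.42,.42,.42]);plan(toolR(.0),[.6,-.17,.48])
E
```

```text
d [-0.2693 -0.1454 -0.198 ] w [0. 0. 0.]
d [-0.6232 -0.6508 -0.2573] w [-7.000e-02  6.000e-02  7.511e+01]
```

>>> move_arm(
  commands=[
    {"dx": -0.03,"dy": -0.02,"dz": -0.06},
    {"dx": -0.07,"dy": -0.03,"dz": -0.12,"wz": -8},
    {"dx": -0.12,"dy": -0.06,"dz": -0.17,"wz": -16},
    {"dx": -0.18,"dy": -0.1,"dz": -0.2,"wz": -24},
    {"dx": -0.23,"dy": -0.14,"dz": -0.22,"wz": -32},
  ],
  grip=0.087,
)

```text
invalid input at $.commands[0]: expected keys dx, dy, dz, wx, wy, wz
```

>>> move_arm(
  commands=[
    {"dx": -0.03,"dy": -0.02,"dz": -0.05,"wx": 0,"wy": 0,"wz": 0},
    {"dx": -0.07,"dy": -0.03,"dz": -0.09,"wx": 0,"wy": 0,"wz": 8},
    {"dx": -0.12,"dy": -0.06,"dz": -0.13,"wx": 0,"wy": 0,"wz": 16},
    {"dx": -0.17,"dy": -0.08,"dz": -0.16,"wx": 0,"wy": 0,"wz": 24},
    {"dx": -0.22,"dy": -0.11,"dz": -0.18,"wx": 0,"wy": 0,"wz": 32},
  ],
  grip=0,
)

```text
time_s: 0.78
position: [0.3813, 0.4726, 0.4017]
ee_rot: [[-0.639, 0.769, 0.001], [0.769, 0.639, 0.001], [0.001, 0.001, -1.0]]
wrist_force: [0.2, -0.3, 0.1]
gripper_width: 0.0449
grasp_force: 0.0
```

```bash
python3 - <<'E'
from h import *
print(readout.state()['position']);plan(toolR(.0),[.6,-.17,.48])
E
```

```text
[0.38127907 0.47260874 0.4017356 ]
d [-0.6339 -0.2425 -0.079 ] w [ 0.07 -0.06 42.89]
```

>>> move_arm(
  commands=[
    {"dx": -0.053,"dy": -0.02,"dz": -0.02,"wx": 0,"wy": 0,"wz": 4},
    {"dx": -0.106,"dy": -0.04,"dz": -0.04,"wx": 0,"wy": 0,"wz": 8},
    {"dx": -0.16,"dy": -0.06,"dz": -0.06,"wx": 0,"wy": 0,"wz": 12},
    {"dx": -0.213,"dy": -0.08,"dz": -0.08,"wx": 0,"wy": 0,"wz": 16},
    {"dx": -0.266,"dy": -0.1,"dz": -0.08,"wx": 0,"wy": 0,"wz": 20},
  ],
)

```text
time_s: 1.4
position: [0.4752, 0.2036, 0.482]
ee_rot: [[-0.339, 0.941, 0.003], [0.941, 0.339, 0.002], [0.001, 0.003, -1.0]]
wrist_force: [0.2, 0.8, -0.2]
gripper_width: 0.0017
grasp_force: 0.0
```

```bash
python3 - <<'E'
from h import *
print(readout.state()['position']);plan(toolR(.0),[.6,-.17,.48])
E
```

```text
[0.47521631 0.20358942 0.48202043]
d [-0.3938 -0.0094  0.0017] w [ 0.18 -0.09 22.98]
```

>>> move_arm(
  commands=[
    {"dx": -0.06,"dy": -0.002,"dz": 0,"wx": 0,"wy": 0,"wz": 4},
    {"dx": -0.12,"dy": -0.004,"dz": 0,"wx": 0,"wy": 0,"wz": 8},
    {"dx": -0.18,"dy": -0.006,"dz": 0,"wx": 0,"wy": 0,"wz": 12},
    {"dx": -0.24,"dy": -0.008,"dz": 0,"wx": 0,"wy": 0,"wz": 16},
    {"dx": -0.3,"dy": -0.01,"dz": 0,"wx": 0,"wy": 0,"wz": 20},
  ],
)

```text
time_s: 2.02
position: [0.5676, -0.0816, 0.4803]
ee_rot: [[0.002, 1.0, 0.0], [1.0, -0.002, 0.001], [0.001, 0.0, -1.0]]
wrist_force: [1.1, 1.3, 0.4]
gripper_width: 0.0001
grasp_force: 0.0
```

>>> move_arm(
  commands=[
    {"dx": -0.05,"dy": 0,"dz": 0,"wx": 0,"wy": 0,"wz": 2},
    {"dx": -0.09,"dy": 0,"dz": 0,"wx": 0,"wy": 0,"wz": 3},
    {"dx": -0.09,"dy": 0,"dz": 0,"wx": 0,"wy": 0,"wz": 3},
  ],
)

```text
time_s: 2.4
position: [0.5661, -0.1742, 0.4801]
ee_rot: [[0.061, 0.998, -0.001], [0.998, -0.061, -0.002], [-0.002, -0.001, -1.0]]
wrist_force: [-0.8, -0.0, -0.1]
gripper_width: 0.0005
grasp_force: 0.0
```

```bash
python3 - <<'E'
from h import *
d=snap('wrist'); save(d,'w1.png'); np.savez('w1.npz',P=d['P'],I=d['img'])
print(d['st']['position'],d['st']['time_s'])
P=d['P']; hsv=cv2.cvtColor(d['img'],cv2.COLOR_RGB2HSV)
# predicted bike coords: rotate into bike axes relative to world origin
B=bikeR(); Q=P@B   # r,f,u components
m=(P[...,2]>.29)&(P[...,2]<.36)&(hsv[...,2]<90)&(P[...,0]>.5)
q=P[m]; A=np.c_[q[:,:2],np.ones(len(q))]
k=np.ones(len(q),bool)
for _ in range(8):
    c=np.linalg.lstsq(A[k],q[k,2],rcond=None)[0]; k=abs(A@c-q[:,2])<.003
print('plane',c,'n',k.sum(),len(q),'lean',np.arctan(-c[:2]@r0[:2]), 'pitch',c[:2]@f0[:2])
qq=Q[m][k]; print('u',np.median(qq[:,2]))
for ff in np.arange(qq[:,1].min(),qq[:,1].max(),.012):
    t=qq[abs(qq[:,1]-ff)<.006]
    if len(t)>5: print(ff.round(3),len(t),t[:,0].min().round(4),t[:,0].max().round(4),((t[:,0].min()+t[:,0].max())/2).round(4))
print(qq[:,1].min(),qq[:,1].max())
E
```

```text
[ 0.5660645  -0.17422001  0.48012716] 2.4
plane [-0.21992808  0.00828447  0.46644617] n 9822 12132 lean 0.21659889223107973 pitch -0.003818004528121787
u 0.45821017699034183
-0.232 93 0.5689 0.6145 0.5917
-0.22 832 0.5096 0.6199 0.5647
-0.208 1026 0.5085 0.6218 0.5652
-0.196 1064 0.5087 0.6214 0.565
-0.184 1014 0.5117 0.6174 0.5645
-0.172 900 0.5205 0.6117 0.5661
-0.16 538 0.5262 0.6045 0.5653
-0.148 467 0.5302 0.6 0.5651
-0.136 487 0.5348 0.596 0.5654
-0.124 453 0.5396 0.5904 0.565
-0.112 351 0.5449 0.5859 0.5654
-0.1 335 0.5462 0.5835 0.5649
-0.088 348 0.5457 0.5835 0.5646
-0.076 441 0.5462 0.5834 0.5648
-0.064 505 0.5467 0.5831 0.5649
-0.052 519 0.546 0.5831 0.5646
-0.04 423 0.5463 0.5821 0.5642
-0.232378240665531 -0.0320886058373818
```

View pics/w1.png

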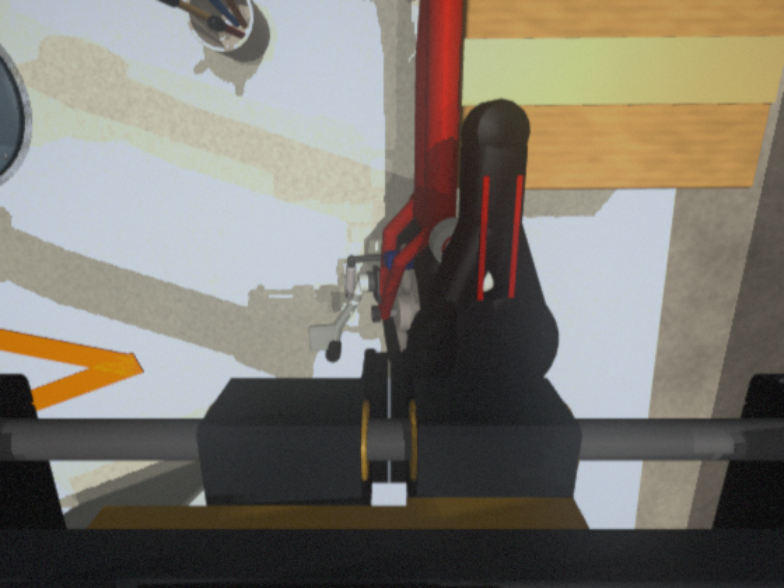

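Wrist view: saddle nose tip at (500,105), middle line runs down at x≈500 px, tab at (325,335), foot (333,352), carton at right. Fit agrees with the given sizes (post ≈17 mm proud, lean 0.22).

```bash
cat >> h.py <<'E'
G=np.array([0.565,-0.016,0.1468]) # roll line in B(.22) comps, at origin
def bp(x,y,z,l=L):  # bike-frame point -> world
    g=bikeR()@G
    return g+bikeR(l)@np.array([x,y,z-.02])
E
python3 - <<'E'
from h import *
print(bp(0,0,.02),bp(0,-.131,.3314), 'tab',bp(-.109,-.235,.119),'front',bp(0,.235,.12))
plan(toolR(),bp(0,-.130,.3314+.03))
d=np.load('w1.npz'); P=d['P']; 
for p in [(223,240),(232,240),(240,230),(245,226),(238,237),(251,238),(185,250),(200,250)]: print(p,P[p].round(3),d['I'][p])
E
```

```text
[ 0.58165641 -0.04804763  0.01996201] [ 0.64230899 -0.18258528  0.32385647] tab [ 0.48409802 -0.27803239  0.14036288] front [0.61636486 0.18539736 0.11755175]
d [-0.0059  0.0826  0.1269] w [ 1.257e+01 -1.000e-02 -7.000e-02]
(223, 240) [ 0.482 -0.316 -0.001] [148 145 132]
(232, 240) [ 0.5   -0.284  0.136] [139 142 134]
(240, 230) [ 0.483 -0.295  0.14 ] [147 150 142]
(245, 226) [ 0.476 -0.302  0.144] [148 149 140]
(238, 237) [ 0.494 -0.294  0.137] [145 147 140]
(251, 238) [ 0.495 -0.314  0.144] [53 54 53]
(185, 250) [ 0.525 -0.202  0.158] [85 87 85]
(200, 250) [ 0.521 -0.229  0.143] [153 150 147]
```

>>> move_arm(
  commands=[
    {"dx": -0.001,"dy": 0.03,"dz": 0.03,"wx": 5,"wy": 0,"wz": 0},
    {"dx": -0.003,"dy": 0.06,"dz": 0.07,"wx": 10,"wy": 0,"wz": 0},
    {"dx": -0.006,"dy": 0.083,"dz": 0.11,"wx": 12.6,"wy": 0,"wz": 0},
    {"dx": -0.006,"dy": 0.083,"dz": 0.127,"wx": 12.6,"wy": 0,"wz": 0},
    {"dx": -0.006,"dy": 0.083,"dz": 0.127,"wx": 12.6,"wy": 0,"wz": 0},
  ],
)

```text
time_s: 3.08
position: [0.6494, -0.1791, 0.3525]
ee_rot: [[0.052, 0.974, -0.22], [0.999, -0.05, 0.012], [0.001, -0.22, -0.975]]
wrist_force: [0.2, 0.2, 0.7]
gripper_width: 0.0001
grasp_force: 0.0
```

```bash
python3 - <<'E'
from h import *
s=readout.state(); print(s['position'],s['wrist_force'],s['moment']); plan(toolR(),bp(0,-.130,.3314)); plan(toolR(),bp(0,-.126,.315))
E
```

```text
[ 0.64938983 -0.17908627  0.35249563] [0.24246289 0.24977342 0.68131321] [-0.05588796 -0.23315286 -0.03593386]
d [-0.0029 -0.0004  0.0294] w [-0.13 -0.02  0.19]
d [ 0.0011 -0.0004  0.0459] w [-0.13 -0.02  0.19]
```

Descend to touch, then press along the seat tube.

>>> move_arm(
  commands=[
    {"dx": -0.003,"dy": 0,"dz": 0.015,"wx": 0,"wy": 0,"wz": 0},
    {"dx": -0.003,"dy": 0,"dz": 0.028,"wx": 0,"wy": 0,"wz": 0},
    {"dx": -0.002,"dy": 0,"dz": 0.034,"wx": 0,"wy": 0,"wz": 0},
    {"dx": -0.001,"dy": 0,"dz": 0.038,"wx": 0,"wy": 0,"wz": 0},
    {"dx": 0,"dy": 0,"dz": 0.042,"wx": 0,"wy": 0,"wz": 0},
  ],
)

```text
time_s: 3.7
position: [0.6402, -0.1803, 0.3149]
ee_rot: [[0.053, 0.975, -0.216], [0.999, -0.052, 0.011], [-0.0, -0.216, -0.976]]
wrist_force: [-2.2, -0.0, 8.8]
gripper_width: 0.0001
grasp_force: 3.8
```

```bash
python3 - <<'E'
from h import *
s=readout.state(); print(s['position'],s['wrist_force'],s['moment']); plan(toolR(),bp(0,-.126,.315))
E
```

```text
[ 0.64022279 -0.18027552  0.31489171] [-2.23930066e+00 -1.64327594e-03  8.78186383e+00] [ 0.02558564  0.68449988 -0.01669448]
d [0.0028 0.0002 0.0072] w [0.1  0.03 0.09]
```

>>> move_arm(
  commands=[
    {"dx": 0.001,"dy": 0,"dz": 0.003,"wx": 0,"wy": 0,"wz": 0},
    {"dx": 0.001,"dy": 0,"dz": 0.005,"wx": 0,"wy": 0,"wz": 0},
    {"dx": 0.002,"dy": 0,"dz": 0.007,"wx": 0,"wy": 0,"wz": 0},
  ],
)

```text
time_s: 4.08
position: [0.6387, -0.1781, 0.3079]
ee_rot: [[0.053, 0.975, -0.217], [0.999, -0.052, 0.012], [0.0, -0.217, -0.976]]
wrist_force: [-1.0, -0.3, 10.5]
gripper_width: 0.0006
grasp_force: 5.4
```

>>> move_arm(
  commands=[
    {"dx": 0,"dy": 0,"dz": 0.001,"wx": 0,"wy": 0,"wz": 0},
    {"dx": 0,"dy": 0,"dz": 0.002,"wx": 0,"wy": 0,"wz": 0},
  ],
)

```text
time_s: 4.32
position: [0.6388, -0.1781, 0.3078]
ee_rot: [[0.053, 0.975, -0.215], [0.999, -0.052, 0.011], [-0.0, -0.215, -0.977]]
wrist_force: [-2.0, 1.9, 15.8]
gripper_width: 0.0008
grasp_force: 7.5
```

>>> move_arm(
  commands=[
    {"dx": 0,"dy": 0,"dz": 0.002,"wx": 0,"wy": 0,"wz": 0},
    {"dx": 0,"dy": 0,"dz": 0.004,"wx": 0,"wy": 0,"wz": 0},
    {"dx": 0,"dy": 0,"dz": 0.004,"wx": 0,"wy": 0,"wz": 0},
  ],
)

```text
time_s: 4.7
position: [0.6388, -0.1782, 0.3077]
ee_rot: [[0.052, 0.976, -0.21], [0.999, -0.051, 0.011], [-0.0, -0.21, -0.978]]
wrist_force: [-2.2, 3.1, 24.7]
gripper_width: 0.0005
grasp_force: 12.2
```

```bash
python3 - <<'E'
from h import *
s=readout.state(); print(s['position'],s['wrist_force']); plan(toolR(),bp(0,-.126,.315))
for n in ['scene','side']:
    d=snap(n); P=d['P']; hsv=cv2.cvtColor(d['img'],cv2.COLOR_RGB2HSV)
    # tab/foot: points left of bike, low
    m=(P[...,0]>.42)&(P[...,0]<.545)&(P[...,1]<-.2)&(P[...,1]>-.36)&(P[...,2]>.06)&(P[...,2]<.2)
    g=bikeR()@G; Q=(P-g)@bikeR()+[0,0,.02]
    for k in np.argwhere(m)[::4]: print(k,Q[tuple(k)].round(3),d['img'][tuple(k)])
E
```

```text
[ 0.63877566 -0.17816828  0.3077004 ] [-2.20551863  3.11948127 24.65708134]
d [ 0.0008  0.0002 -0.0002] w [0.47 0.03 0.14]
[152 322] [-0.1   -0.276  0.128] [36 37 34]
[153 321] [-0.097 -0.273  0.128] [35 34 32]
[153 325] [-0.11  -0.272  0.128] [72 74 76]
[154 324] [-0.107 -0.269  0.127] [51 50 48]
[155 322] [-0.101 -0.266  0.127] [60 58 57]
[156 320] [-0.093 -0.266  0.121] [61 62 62]
[156 324] [-0.106 -0.265  0.122] [84 86 86]
[156 328] [-0.119 -0.264  0.124] [183 188 188]
[157 321] [-0.097 -0.262  0.121] [48 49 46]
[157 325] [-0.109 -0.263  0.12 ] [198 203 205]
[157 329] [-0.122 -0.262  0.121] [186 191 194]
[158 322] [-0.101 -0.257  0.123] [108 113 110]
[158 326] [-0.112 -0.261  0.117] [186 191 193]
[158 330] [-0.126 -0.258  0.121] [183 189 191]
[159 323] [-0.103 -0.258  0.116] [196 202 203]
[159 327] [-0.116 -0.256  0.119] [184 189 191]
[160 320] [-0.095 -0.251  0.12 ] [177 180 170]
[160 324] [-0.107 -0.252  0.119] [189 194 197]
[160 328] [-0.12  -0.252  0.12 ] [184 189 192]
[161 320] [-0.095 -0.249  0.119] [128 129 120]
[161 324] [-0.108 -0.247  0.122] [177 183 185]
[161 328] [-0.
[... 3396 characters left out ...]
22 113]
[195 315] [-0.086 -0.232  0.108] [140 145 143]
[196 312] [-0.077 -0.221  0.114] [129 134 125]
[197 311] [-0.072 -0.219  0.11 ] [130 134 123]
[198 310] [-0.071 -0.209  0.115] [126 130 120]
[199 309] [-0.066 -0.208  0.112] [122 124 117]
[200 308] [-0.063 -0.202  0.112] [112 113 105]
[200 312] [-0.081 -0.197  0.118] [123 129 123]
[201 307] [-0.063 -0.188  0.122] [107 108  99]
[201 311] [-0.078 -0.191  0.118] [96 96 89]
[202 306] [-0.056 -0.194  0.11 ] [ 99 101  90]
[202 310] [-0.08  -0.171  0.135] [85 85 77]
[203 306] [-0.056 -0.19   0.109] [90 93 85]
[203 311] [-0.081 -0.176  0.124] [114 114  98]
[204 308] [-0.076 -0.156  0.141] [72 74 63]
[206 305] [-0.051 -0.184  0.098] [100 101  83]
```

```bash
cat >> h.py <<'E'
def toolK(l=0,pitch=0): # x=-r,y=f,z=-u, pitched so z swings forward
    B=bikeR(l); return np.c_[-B[:,0],B[:,1],-B[:,2]]@Ro.from_euler('x',pitch).as_matrix()
E
python3 - <<'E'
from h import *
s=readout.state(); print(s['joint_pos'].round(2))
t=bp(-.112,-.247,.119); print(t)
plan(toolK(),t+[0,0,.1]); plan(toolK(),t)
print(toolK(0,.3))
E
```

```text
[-0.19  0.57  0.65  1.31 -0.26  1.56  0.39]
[ 0.48051509 -0.2898533   0.14101757]
d [-0.1199 -0.1348  0.0972] w [ -9.53  -9.51 -89.48]
d [-0.1199 -0.1138  0.195 ] w [ -9.53  -9.51 -89.48]
[[-0.99848788  0.05251702 -0.01624542]
 [ 0.05497228  0.95389191 -0.29507335]
 [ 0.         -0.29552021 -0.95533649]]
```

>>> move_arm(
  commands=[
    {"dx": 0,"dy": 0,"dz": -0.006,"wx": 0,"wy": 0,"wz": 0},
    {"dx": 0,"dy": 0,"dz": -0.04,"wx": 0,"wy": 0,"wz": 0},
    {"dx": 0,"dy": 0,"dz": -0.09,"wx": 0,"wy": 0,"wz": 0},
    {"dx": 0,"dy": 0,"dz": -0.13,"wx": 0,"wy": 0,"wz": 0},
    {"dx": -0.02,"dy": -0.04,"dz": -0.14,"wx": 0,"wy": 0,"wz": 0},
  ],
)

```text
time_s: 5.42
position: [0.6313, -0.1953, 0.4449]
ee_rot: [[0.047, 0.975, -0.216], [0.999, -0.046, 0.01], [-0.001, -0.216, -0.976]]
wrist_force: [-1.1, -0.6, -0.8]
gripper_width: 0.0002
grasp_force: 0.0
```

```bash
python3 - <<'E'
from h import *
t=bp(-.112,-.247,.119); plan(toolK(),t+[0,0,.13]); print(readout.state()['position'])
E
```

```text
d [-0.1014 -0.1051  0.2014] w [ -9.87  -9.74 -89.16]
[ 0.6313068  -0.19530004  0.44485727]
```

>>> move_arm(
  commands=[
    {"dx": -0.02,"dy": -0.02,"dz": 0.0,"wx": -1.1,"wy": -1.1,"wz": -10},
    {"dx": -0.04,"dy": -0.04,"dz": 0.0,"wx": -2.2,"wy": -2.2,"wz": -20},
    {"dx": -0.06,"dy": -0.06,"dz": 0,"wx": -3.3,"wy": -3.3,"wz": -30},
    {"dx": -0.08,"dy": -0.08,"dz": 0,"wx": -4.4,"wy": -4.4,"wz": -40},
    {"dx": -0.1,"dy": -0.1,"dz": 0.01,"wx": -5.5,"wy": -5.4,"wz": -50},
  ],
)

```text
time_s: 6.05
position: [0.523, -0.2922, 0.4576]
ee_rot: [[-0.737, 0.669, -0.096], [0.674, 0.737, -0.038], [0.045, -0.093, -0.995]]
wrist_force: [-0.2, -0.6, 0.0]
gripper_width: 0.0007
grasp_force: 0.0
```

```bash
python3 - <<'E'
from h import *
t=bp(-.112,-.247,.119); plan(toolK(),t+[0,0,.1]); print(readout.state()['joint_pos'].round(2))
E
```

```text
d [ 0.0231 -0.0064  0.2194] w [ -4.25  -4.34 -39.14]
[ 0.02  0.29  0.53  1.32 -0.07  1.63  1.37]
```

>>> move_arm(
  commands=[
    {"dx": 0.01,"dy": -0.003,"dz": 0.04,"wx": -1,"wy": -1.1,"wz": -9.8},
    {"dx": 0.02,"dy": -0.006,"dz": 0.09,"wx": -2.1,"wy": -2.2,"wz": -19.6},
    {"dx": 0.023,"dy": -0.006,"dz": 0.14,"wx": -3.2,"wy": -3.3,"wz": -29.4},
    {"dx": 0.023,"dy": -0.006,"dz": 0.17,"wx": -4.2,"wy": -4.3,"wz": -39.1},
    {"dx": 0.023,"dy": -0.006,"dz": 0.18,"wx": -4.2,"wy": -4.3,"wz": -39.1},
  ],
)

```text
time_s: 6.68
position: [0.4832, -0.2873, 0.2781]
ee_rot: [[-0.998, 0.065, -0.006], [0.065, 0.998, 0.001], [0.006, 0.0, -1.0]]
wrist_force: [0.5, -0.1, 0.1]
gripper_width: 0.0004
grasp_force: 0.0
```

```bash
python3 - <<'E'
from h import *
s=readout.state(); print(s['position'],s['wrist_force'])
d=snap('wrist'); save(d,'w2.png')
P=d['P']; g=bikeR()@G; Q=(P-g)@bikeR()+[0,0,.02]
m=(Q[...,0]>-.13)&(Q[...,0]<-.088)&(Q[...,1]<-.2)&(Q[...,1]>-.3)&(Q[...,2]>.09)&(Q[...,2]<.15)
q=Q[m]; vu=np.argwhere(m); print(len(q),np.percentile(q,[2,50,98],axis=0).round(3), vu.min(0),vu.max(0))
t=q[q[:,0]<-.105]; print(np.percentile(t,[2,50,98],axis=0).round(3)); print('zfit',np.polyfit(t[:,1],t[:,2],1))
t=bp(-.112,-.247,.119); plan(toolK(),t)
E
```

```text
[ 0.48315682 -0.28729478  0.27810605] [ 0.46992783 -0.09823306  0.06672893]
1456 [[-0.124 -0.283  0.115]
 [-0.105 -0.257  0.12 ]
 [-0.089 -0.236  0.127]] [182 235] [218 292]
[[-0.124 -0.279  0.116]
 [-0.115 -0.256  0.12 ]
 [-0.105 -0.24   0.123]]
zfit [-0.08556074  0.09756022]
d [ 0.0021 -0.0029  0.137 ] w [ 0.   -0.35 -0.62]
```

View pics/w2.png

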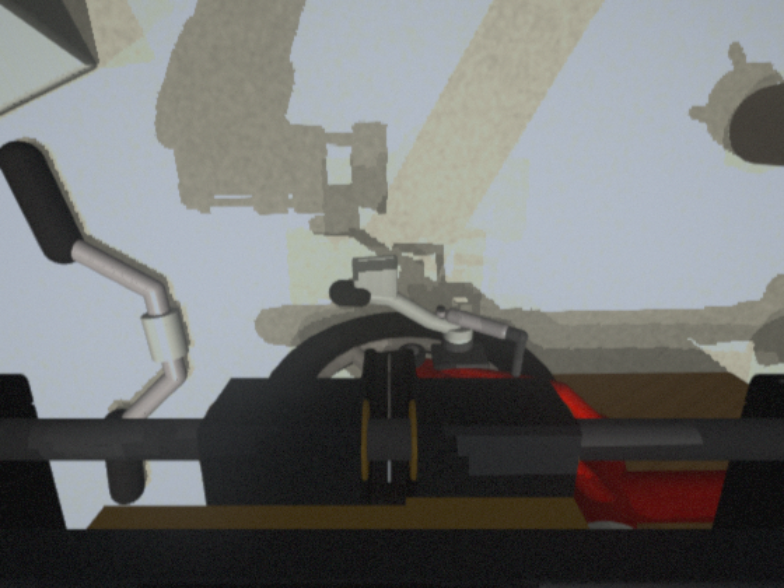

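Tab at (375,272), foot (348,293), hinge (458,338), handlebar left at (160,330); clear above the tab.

```bash
python3 - <<'E'
from h import *
d=snap('wrist')
P=d['P']; g=bikeR()@G; Q=(P-g)@bikeR()+[0,0,.02]
for r in [186,190,196,203]: print(r,[ (c,Q[r,c].round(3).tolist()) for c in (251,254,258,268,278,282,285)])
for p in [(236,327),(240,327),(244,327)]: print(p,Q[p].round(3),P[p].round(3))
E
```

```text
186 [(251, [-0.123, -0.269, 0.12]), (254, [-0.124, -0.266, 0.123]), (258, [-0.123, -0.262, 0.122]), (268, [-0.122, -0.254, 0.119]), (278, [-0.121, -0.244, 0.117]), (282, [-0.122, -0.241, 0.119]), (285, [-0.059, -0.235, -0.012])]
190 [(251, [-0.054, -0.281, -0.012]), (254, [-0.119, -0.266, 0.122]), (258, [-0.119, -0.263, 0.121]), (268, [-0.118, -0.254, 0.119]), (278, [-0.118, -0.244, 0.119]), (282, [-0.117, -0.241, 0.117]), (285, [-0.054, -0.235, -0.011])]
196 [(251, [-0.045, -0.281, -0.012]), (254, [-0.114, -0.266, 0.122]), (258, [-0.113, -0.263, 0.122]), (268, [-0.113, -0.254, 0.121]), (278, [-0.111, -0.244, 0.118]), (282, [-0.111, -0.241, 0.118]), (285, [-0.045, -0.235, -0.011])]
203 [(251, [-0.105, -0.27, 0.121]), (254, [-0.106, -0.267, 0.122]), (258, [-0.106, -0.263, 0.121]), (268, [-0.104, -0.254, 0.119]), (278, [-0.104, -0.245, 0.119]), (282, [-0.103, -0.241, 0.118]), (285, [-0.035, -0.235, -0.008])]
(236, 327) [-0.064 -0.195  0.115] [ 0.53  -0.241  0.127]
(240, 327) [-0.06  -0.195  0.116] [ 0.534 -0.241  0.127]
(244, 327) [-0.054 -0.195  0.115] [ 0.539 -0.241  0.125]
```

```bash
cat > k.py <<'E'
from h import *
def K(th,pit,x=-.113):
    a=.239-th
    return toolK(0,-pit), bp(x,-.195-.0612*np.cos(a),.105+.0612*np.sin(a))
if __name__=='__main__':
    s=readout.state(); print(s['position'],s['wrist_force'])
    R,p=K(0,0); plan(R,p+[0,0,.02])
    p0=p+[0,0,.02];R0=R
    for th in (0,.15,.3,.5,.7,.85,1.0,1.15): print(th,end=' '); plan(*K(th,.55*th),p0=p0,R0=R0)
E
python3 k.py
```

```text
[ 0.48467569 -0.28730056  0.27940175] [-1.23738886 -0.11133556 -0.56778002]
d [ 0.0043 -0.0102  0.1177] w [-0.04 -0.24 -0.56]
0 d [0.   0.   0.02] w [0. 0. 0.]
0.15 d [ 0.002  -0.0015  0.0288] w [-4.73  0.    0.  ]
0.3 d [ 0.004  -0.0016  0.0378] w [-9.45 -0.   -0.  ]
0.5 d [0.0066 0.0003 0.0496] w [-15.76   0.    -0.  ]
0.7 d [0.0091 0.0046 0.0607] w [-22.06   0.    -0.  ]
0.85 d [0.0108 0.0093 0.0684] w [-26.79  -0.     0.  ]
1.0 d [0.0124 0.0151 0.0753] w [-31.51  -0.    -0.  ]
1.15 d [0.0137 0.0219 0.0813] w [-36.24   0.     0.  ]
```

>>> move_arm(
  commands=[
    {"dx": 0.002,"dy": -0.005,"dz": 0.04,"wx": 0,"wy": 0,"wz": 0},
    {"dx": 0.004,"dy": -0.01,"dz": 0.09,"wx": 0,"wy": -0.2,"wz": -0.5},
    {"dx": 0.004,"dy": -0.01,"dz": 0.118,"wx": 0,"wy": -0.2,"wz": -0.5},
    {"dx": 0.004,"dy": -0.01,"dz": 0.118,"wx": 0,"wy": -0.2,"wz": -0.5},
  ],
)

```text
time_s: 7.28
position: [0.4801, -0.2967, 0.1611]
ee_rot: [[-0.999, 0.054, -0.002], [0.054, 0.999, -0.0], [0.002, -0.0, -1.0]]
wrist_force: [-1.2, 0.2, 0.5]
gripper_width: 0.0005
grasp_force: 0.0
```

```bash
python3 - <<'E'
from k import *
s=readout.state(); print(s['position'],s['wrist_force'])
plan(*K(0,0)); plan(*K(.3,.3*.55))
d=snap('wrist'); save(d,'w3.png')
E
```

```text
[ 0.48013633 -0.29673764  0.16113156] [-1.18380974  0.24445396  0.46901847]
d [ 0.0008 -0.0006  0.0194] w [-0.03 -0.1   0.06]
d [ 0.0048 -0.0022  0.0372] w [-9.48 -0.11  0.05]
```

View pics/w3.png

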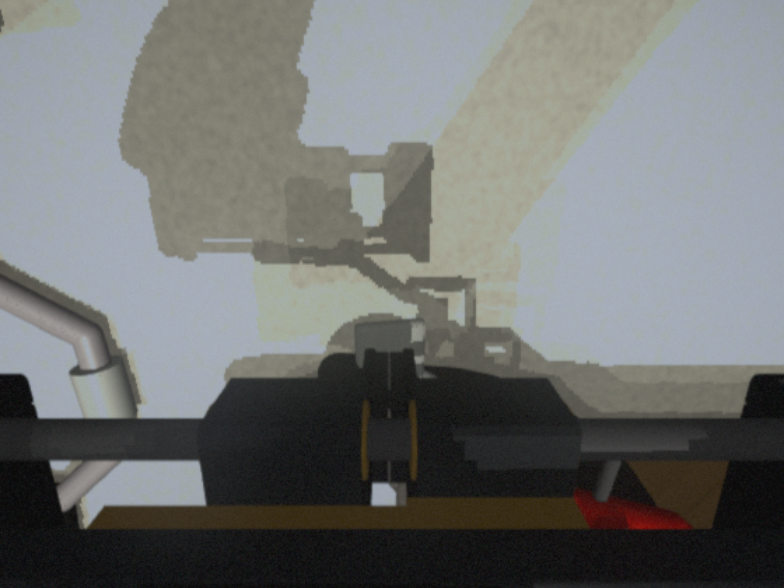

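Shut fingertips (388,365) sit just over the tab (355–425, 320–370). Push along the arc.

>>> move_arm(
  commands=[
    {"dx": 0.001,"dy": -0.001,"dz": 0.016,"wx": 0,"wy": 0,"wz": 0},
    {"dx": 0.003,"dy": -0.002,"dz": 0.028,"wx": -4.7,"wy": 0,"wz": 0},
    {"dx": 0.005,"dy": -0.002,"dz": 0.037,"wx": -9.4,"wy": 0,"wz": 0},
    {"dx": 0.006,"dy": -0.001,"dz": 0.043,"wx": -12.5,"wy": 0,"wz": 0},
    {"dx": 0.007,"dy": 0,"dz": 0.049,"wx": -15.7,"wy": 0,"wz": 0},
  ],
)

```text
time_s: 7.95
position: [0.474, -0.2975, 0.1139]
ee_rot: [[-0.999, 0.051, 0.018], [0.054, 0.961, 0.27], [-0.003, 0.27, -0.963]]
wrist_force: [-1.6, 0.1, 2.6]
gripper_width: 0.0006
grasp_force: 1.2
```

```bash
python3 - <<'E'
from k import *
s=readout.state(); print(s['position'],s['wrist_force'])
for t in (.5,.7,.85,1,1.15,1.25):plan(*K(t,t*.55))
E
```

```text
[ 0.47401819 -0.29754732  0.11393201] [-1.59346866  0.07379897  2.55284961]
d [0.0014 0.0004 0.0019] w [-0.06  0.15  0.12]
d [0.0039 0.0015 0.0138] w [-6.37  0.15  0.13]
d [0.0057 0.004  0.0225] w [-11.09   0.14   0.13]
d [0.0072 0.0077 0.0308] w [-15.82   0.14   0.14]
d [0.0086 0.0126 0.0384] w [-20.55   0.13   0.14]
d [0.0094 0.0165 0.043 ] w [-23.7    0.13   0.15]
```

Contact is 2.5 N; it's swinging. Continue.

>>> move_arm(
  commands=[
    {"dx": 0.003,"dy": 0.001,"dz": 0.011,"wx": -5,"wy": 0,"wz": 0},
    {"dx": 0.005,"dy": 0.003,"dz": 0.018,"wx": -9,"wy": 0,"wz": 0},
    {"dx": 0.007,"dy": 0.006,"dz": 0.027,"wx": -14,"wy": 0,"wz": 0},
    {"dx": 0.008,"dy": 0.01,"dz": 0.035,"wx": -18,"wy": 0,"wz": 0},
    {"dx": 0.009,"dy": 0.015,"dz": 0.041,"wx": -22,"wy": 0,"wz": 0},
  ],
)

```text
time_s: 8.57
position: [0.4659, -0.2717, 0.0775]
ee_rot: [[-0.999, 0.042, 0.034], [0.054, 0.79, 0.61], [-0.002, 0.611, -0.792]]
wrist_force: [-0.3, 0.1, -0.1]
gripper_width: 0.0004
grasp_force: 0.0
```

```bash
python3 - <<'E'
from k import *
s=readout.state(); print(s['position'],s['wrist_force'],s['joint_pos'].round(2))
d=snap('wrist'); save(d,'w4.png')
E
```

```text
[ 0.46590667 -0.27169225  0.07746873] [-0.31718573  0.052108   -0.12691464] [ 0.64  0.66  0.13  1.76 -0.6   1.26  2.62]
```

View pics/w4.png

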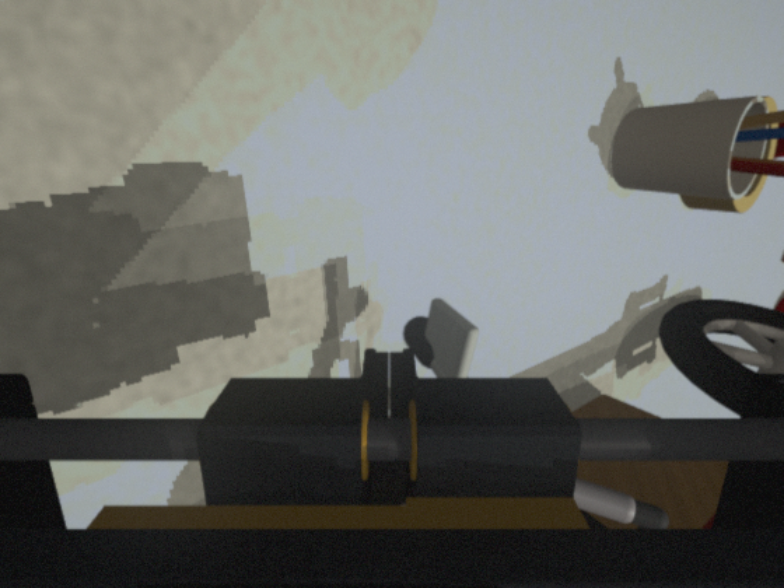

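The tab now stands vertical at (450,335), foot at (418,338): stand has snapped down, force zero. Back off.

>>> move_arm(
  commands=[
    {"dx": 0,"dy": 0,"dz": -0.03,"wx": 0,"wy": 0,"wz": 0},
    {"dx": 0,"dy": 0,"dz": -0.08,"wx": 5,"wy": 0,"wz": 0},
    {"dx": 0.01,"dy": 0.01,"dz": -0.13,"wx": 14,"wy": 0,"wz": 0},
    {"dx": 0.01,"dy": 0.04,"dz": -0.18,"wx": 24,"wy": 0,"wz": 0},
    {"dx": 0.01,"dy": 0.08,"dz": -0.22,"wx": 34,"wy": 0,"wz": 0},
  ],
)

```text
time_s: 9.25
position: [0.4518, -0.3433, 0.3041]
ee_rot: [[-0.998, 0.056, 0.008], [0.057, 0.997, 0.055], [-0.005, 0.055, -0.998]]
wrist_force: [1.2, 0.2, -0.7]
gripper_width: 0.0008
grasp_force: 0.0
```

```bash
python3 - <<'E'
from h import *
s=readout.state(); print(s['position'],s['joint_pos'].round(2))
plan(toolR(0),bp(0,-.1,.45)+[-.05,0,.03])
E
```

```text
[ 0.45178549 -0.34328098  0.30405506] [ 0.37  0.25  0.29  1.68 -0.13  1.25  2.21]
d [-0.1579  0.2082 -0.1535] w [ 2.72 -2.25 89.89]
```

>>> move_arm(
  commands=[
    {"dx": 0,"dy": 0.0,"dz": -0.05,"wx": 0,"wy": 0,"wz": 10},
    {"dx": 0,"dy": 0.02,"dz": -0.1,"wx": 1,"wy": 0,"wz": 20},
    {"dx": -0.02,"dy": 0.05,"dz": -0.14,"wx": 1,"wy": 0,"wz": 30},
    {"dx": -0.05,"dy": 0.09,"dz": -0.154,"wx": 1,"wy": -1,"wz": 40},
    {"dx": -0.08,"dy": 0.13,"dz": -0.154,"wx": 1,"wy": -1,"wz": 50},
  ],
  grip=0.07,
)

```text
time_s: 9.88
position: [0.5386, -0.2253, 0.4657]
ee_rot: [[-0.595, 0.803, 0.017], [0.803, 0.595, 0.039], [0.021, 0.037, -0.999]]
wrist_force: [0.5, -1.2, -1.0]
gripper_width: 0.0429
grasp_force: 0.0
```

```bash
python3 - <<'E'
from h import *
s=readout.state(); print(s['position'],s['joint_pos'].round(2))
plan(toolR(0),bp(0,-.1,.45)+[-.05,0,.03])
E
```

```text
[ 0.53860181 -0.22531266  0.46566608] [ 0.09  0.21  0.33  1.38 -0.11  1.57  1.05]
d [0.0097 0.1084 0.0002] w [ 1.61 -1.87 39.68]
```

>>> move_arm(
  commands=[
    {"dx": 0.002,"dy": 0.03,"dz": 0,"wx": 0.4,"wy": -0.4,"wz": 10},
    {"dx": 0.005,"dy": 0.06,"dz": 0,"wx": 0.8,"wy": -0.8,"wz": 20},
    {"dx": 0.008,"dy": 0.09,"dz": 0,"wx": 1.2,"wy": -1.4,"wz": 30},
    {"dx": 0.01,"dy": 0.108,"dz": 0,"wx": 1.6,"wy": -1.9,"wz": 39.7},
    {"dx": 0.01,"dy": 0.108,"dz": 0,"wx": 1.6,"wy": -1.9,"wz": 39.7},
  ],
)

```text
time_s: 10.5
position: [0.619, -0.1511, 0.4662]
ee_rot: [[0.043, 0.999, -0.005], [0.999, -0.043, 0.001], [0.001, -0.005, -1.0]]
wrist_force: [-0.7, 0.3, -0.5]
gripper_width: 0.0696
grasp_force: 0.0
```

```bash
cat > m.py <<'E'
from h import *
def saddle(d):
    P=d['P']; hsv=cv2.cvtColor(d['img'],cv2.COLOR_RGB2HSV); g=bikeR()@G
    m=(P[...,2]>.27)&(P[...,2]<.36)&(hsv[...,2]<90)&(P[...,0]>.5)&(P[...,1]<-.02); m[265:]=0
    q=P[m]; A=np.c_[q[:,:2],np.ones(len(q))]; k=np.ones(len(q),bool)
    for _ in range(8):
        c=np.linalg.lstsq(A[k],q[k,2],rcond=None)[0]; k=abs(A@c-q[:,2])<.003
    print('plane lean',np.arctan(-c[:2]@r0[:2]),'pitch',c[:2]@f0[:2],k.sum())
    Q=(q[k]-g)@bikeR()+[0,0,.02]; print('z',np.median(Q[:,2]),'y',Q[:,1].min(),Q[:,1].max())
    for yy in np.arange(-.2,0,.015):
        t=Q[abs(Q[:,1]-yy)<.005]
        if len(t)>10: lo,hi=np.percentile(t[:,0],[1,99]); print(yy.round(3),lo.round(4),hi.round(4),((lo+hi)/2).round(4))
if __name__=='__main__':
    d=snap('wrist'); print(d['st']['position'],d['st']['time_s']); saddle(d); save(d,'w5.png')
E
python3 m.py
```

```text
[ 0.61900957 -0.15107176  0.46616188] 10.5
plane lean 0.21719765751865994 pitch -0.003134527834752045 7507
z 0.3144771863545146 y -0.18368493127358454 -0.011803682192567923
-0.185 0.0208 0.0534 0.0371
-0.17 -0.0528 0.0524 -0.0002
-0.155 -0.045 0.0456 0.0003
-0.14 -0.0373 0.038 0.0004
-0.125 -0.0321 0.0327 0.0003
-0.11 -0.026 0.0264 0.0002
-0.095 -0.0209 0.0205 -0.0002
-0.08 -0.0182 0.0185 0.0001
-0.065 -0.018 0.0178 -0.0001
-0.05 -0.0178 0.018 0.0001
-0.035 -0.0179 0.0174 -0.0002
-0.02 -0.0165 0.0162 -0.0001
```

View pics/w5.png

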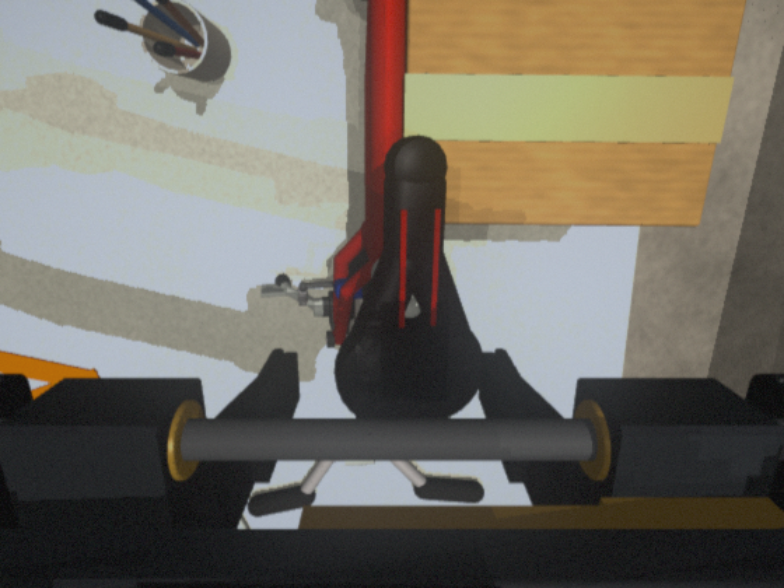

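Saddle is home (z 0.3145), stand down (left of frame at (290,290)); nose runs (385–445, 140–230), tip ball at (415,160).

```bash
python3 - <<'E'
from h import *
plan(toolR(),bp(0,-.047,.315+.03));plan(toolR(),bp(0,-.047,.315-.032))
E
```

```text
d [0.0551 0.0301 0.1292] w [12.3   0.03  0.6 ]
d [0.0552 0.0169 0.1898] w [12.3   0.03  0.6 ]
```

>>> move_arm(
  commands=[
    {"dx": 0.03,"dy": 0.015,"dz": 0.02,"wx": 5,"wy": 0,"wz": 0.5},
    {"dx": 0.055,"dy": 0.03,"dz": 0.06,"wx": 10,"wy": 0,"wz": 0.6},
    {"dx": 0.055,"dy": 0.03,"dz": 0.1,"wx": 12.4,"wy": 0,"wz": 0.6},
    {"dx": 0.055,"dy": 0.03,"dz": 0.129,"wx": 12.4,"wy": 0,"wz": 0.6},
    {"dx": 0.055,"dy": 0.03,"dz": 0.129,"wx": 12.4,"wy": 0,"wz": 0.6},
  ],
  grip=0.075,
)

```text
time_s: 11.18
position: [0.6483, -0.1006, 0.3354]
ee_rot: [[0.059, 0.973, -0.224], [0.998, -0.057, 0.013], [0.0, -0.225, -0.974]]
wrist_force: [-0.0, 0.0, 0.4]
gripper_width: 0.0751
grasp_force: 0.0
```

```bash
python3 - <<'E'
from h import *
s=readout.state();print(s['gripper_width'],s['wrist_force'],s['joint_pos'].round(2))
plan(toolR(),bp(0,-.047,.315-.032))
E
```

```text
0.07509584848371832 [-0.03829413  0.00745906  0.37629651] [-0.13  0.51  0.36  1.26 -0.14  1.62  0.15]
d [0.0017 0.0015 0.06  ] w [-0.39 -0.06 -0.22]
```

>>> move_arm(
  commands=[
    {"dx": 0.001,"dy": 0.001,"dz": 0.02,"wx": -0.3,"wy": 0,"wz": -0.2},
    {"dx": 0.001,"dy": 0.001,"dz": 0.045,"wx": -0.3,"wy": 0,"wz": -0.2},
    {"dx": 0.001,"dy": 0.001,"dz": 0.06,"wx": -0.3,"wy": 0,"wz": -0.2},
    {"dx": 0.001,"dy": 0.001,"dz": 0.06,"wx": -0.3,"wy": 0,"wz": -0.2},
  ],
)

```text
time_s: 11.68
position: [0.6373, -0.0981, 0.2789]
ee_rot: [[0.056, 0.975, -0.215], [0.998, -0.054, 0.013], [0.001, -0.215, -0.977]]
wrist_force: [-0.8, -0.5, 0.4]
gripper_width: 0.0749
grasp_force: 0.0
```

```bash
python3 - <<'E'
from h import *
s=readout.state();print(s['position'],s['wrist_force'])
plan(toolR(),bp(0,-.047,.315-.032)); print((s['position']-bikeR()@G)@bikeR()+[0,0,.02])
E
```

```text
[ 0.63733151 -0.0981321   0.27890316] [-0.83300817 -0.45731318  0.35627613]
d [-0.0001 -0.0004  0.0024] w [ 0.17 -0.06 -0.02]
[ 0.00042929 -0.04694815  0.28543244]
```

Centred, no contact. Close.

>>> move_arm(
  commands=[
    {"dx": 0,"dy": 0,"dz": 0.001,"wx": 0,"wy": 0,"wz": 0},
    {"dx": 0,"dy": 0,"dz": 0.001,"wx": 0,"wy": 0,"wz": 0},
    {"dx": 0,"dy": 0,"dz": 0.001,"wx": 0,"wy": 0,"wz": 0},
    {"dx": 0,"dy": 0,"dz": 0.001,"wx": 0,"wy": 0,"wz": 0},
  ],
  grip=0.02,
  squeeze=40,
)

```text
time_s: 12.18
position: [0.6361, -0.0976, 0.2778]
ee_rot: [[0.055, 0.974, -0.219], [0.998, -0.054, 0.013], [0.001, -0.219, -0.976]]
wrist_force: [-10.0, 0.7, 6.6]
gripper_width: 0.0431
grasp_force: 4.7
```

```bash
cat > up.py <<'E'
from h import *
s=readout.state();print(s['position'],s['wrist_force'],s['moment'],s['gripper_width'],s['grasp_force'])
g=bikeR()@G
R0=s['ee_rot']; l0=np.arcsin(-R0[:,2]@r0); print('tool lean',l0)
for l in (.18,.14,.1,.05,0):
    a=l0-l; rot=Ro.from_rotvec(-f0*a)   # leftward: about forward axis
    for sgn in (1,): 
        c=g-r0*.02*a
        p=c+rot.apply(s['position']-g); print(l,end=' '); plan(rot.as_matrix()@R0,p)
E
python3 up.py
```

```text
[ 0.6360845  -0.09763985  0.27783954] [-9.95077857  0.73158483  6.59248045] [ 0.17477515  2.0220795  -0.01361636] 0.04305206403578662 4.734596446214709
tool lean 0.2211310874092238
0.18 d [-0.     -0.0117  0.0004] w [-2.36  0.   -0.  ]
0.14 d [-0.     -0.023   0.0013] w [-4.65  0.   -0.  ]
0.1 d [-0.     -0.0343  0.0026] w [-6.94  0.   -0.01]
0.05 d [-0.     -0.0483  0.0048] w [-9.81  0.   -0.01]
0 d [-0.     -0.0622  0.0076] w [-1.267e+01  0.000e+00 -1.000e-02]
```

>>> move_arm(
  commands=[
    {"dx": 0,"dy": 0,"dz": 0,"wx": 0,"wy": 0,"wz": 0},
    {"dx": 0,"dy": 0,"dz": 0,"wx": 0,"wy": 0,"wz": 0},
    {"dx": 0,"dy": -0.001,"dz": 0,"wx": 0,"wy": 0,"wz": 0},
  ],
)

```text
time_s: 12.55
position: [0.6355, -0.0976, 0.278]
ee_rot: [[0.055, 0.975, -0.217], [0.998, -0.054, 0.013], [0.001, -0.218, -0.976]]
wrist_force: [-1.7, 0.5, 3.4]
gripper_width: 0.042
grasp_force: 40.0
```

```bash
python3 up.py
```

```text
[ 0.63550894 -0.09760368  0.27796001] [-1.71811636  0.48796802  3.40394595] [0.08832429 1.00029097 0.09093213] 0.041978314924734875 40.03803993109614
tool lean 0.21952237972193345
0.18 d [-0.     -0.0112  0.0004] w [-2.26  0.   -0.  ]
0.14 d [-0.     -0.0225  0.0013] w [-4.56  0.   -0.  ]
0.1 d [-0.     -0.0338  0.0025] w [-6.85  0.   -0.01]
0.05 d [-0.     -0.0479  0.0047] w [-9.71  0.   -0.01]
0 d [-0.     -0.0618  0.0075] w [-1.258e+01  0.000e+00 -1.000e-02]
```

>>> move_arm(
  commands=[
    {"dx": 0,"dy": -0.006,"dz": 0.0002,"wx": -1.2,"wy": 0,"wz": 0},
    {"dx": 0,"dy": -0.0125,"dz": 0.0005,"wx": -2.5,"wy": 0,"wz": 0},
    {"dx": 0,"dy": -0.0195,"dz": 0.001,"wx": -3.95,"wy": 0,"wz": 0},
    {"dx": 0,"dy": -0.0265,"dz": 0.0018,"wx": -5.4,"wy": 0,"wz": 0},
    {"dx": 0,"dy": -0.0338,"dz": 0.0025,"wx": -6.85,"wy": 0,"wz": 0},
  ],
)

```text
time_s: 13.18
position: [0.602, -0.0958, 0.283]
ee_rot: [[0.055, 0.994, -0.097], [0.998, -0.055, 0.006], [0.001, -0.097, -0.995]]
wrist_force: [-2.9, -0.1, 5.6]
gripper_width: 0.0417
grasp_force: 40.1
```

```bash
python3 up.py
```

```text
[ 0.60195526 -0.09582353  0.28298396] [-2.94705071 -0.07700148  5.62096555] [0.00228573 1.57837241 0.12058362] 0.04168850527651812 40.09426957927644
tool lean 0.09733199020613297
0.18 d [0.     0.0235 0.0005] w [ 4.74 -0.    0.  ]
0.14 d [0.     0.0121 0.    ] w [ 2.44 -0.    0.  ]
0.1 d [ 0.      0.0008 -0.    ] w [ 0.15 -0.    0.  ]
0.05 d [-0.     -0.0134  0.0005] w [-2.71  0.   -0.  ]
0 d [-0.     -0.0276  0.0017] w [-5.58  0.   -0.  ]
```

>>> move_arm(
  commands=[
    {"dx": 0,"dy": -0.006,"dz": 0.0001,"wx": -1.2,"wy": 0,"wz": 0},
    {"dx": 0,"dy": -0.012,"dz": 0.0003,"wx": -2.4,"wy": 0,"wz": 0},
    {"dx": 0,"dy": -0.018,"dz": 0.0006,"wx": -3.6,"wy": 0,"wz": 0},
    {"dx": 0,"dy": -0.0235,"dz": 0.001,"wx": -4.7,"wy": 0,"wz": 0},
    {"dx": 0,"dy": -0.0275,"dz": 0.0014,"wx": -5.55,"wy": 0,"wz": 0},
  ],
)

```text
time_s: 13.8
position: [0.5744, -0.0944, 0.2843]
ee_rot: [[0.055, 0.998, -0.0], [0.998, -0.055, 0.001], [0.001, -0.0, -1.0]]
wrist_force: [-3.8, -0.2, 6.8]
gripper_width: 0.0418
grasp_force: 40.1
```

>>> move_arm(
  commands=[
    {"dx": 0,"dy": 0,"dz": 0,"wx": 0,"wy": 0,"wz": 0},
    {"dx": 0,"dy": 0,"dz": 0,"wx": 0,"wy": 0,"wz": 0},
    {"dx": 0,"dy": 0,"dz": 0,"wx": 0,"wy": 0,"wz": 0},
  ],
)

```text
time_s: 14.18
position: [0.5747, -0.0944, 0.2843]
ee_rot: [[0.055, 0.998, -0.001], [0.998, -0.055, 0.001], [0.001, -0.001, -1.0]]
wrist_force: [-3.2, 0.6, 6.7]
gripper_width: 0.042
grasp_force: 40.1
```

```bash
cat > c.py <<'E'
from h import *
s=readout.state();print(s['position'],s['wrist_force'],s['moment'],s['joint_velocities'].round(3)); R0=s['ee_rot']; print('tool lean',np.arcsin(-R0[:,2]@r0),'pitch',R0[:,2]@f0)
import sys
for n in ['scene','side','wrist']:
    d=snap(n); P=d['P']; hsv=cv2.cvtColor(d['img'],cv2.COLOR_RGB2HSV)
    m=(P[...,2]>.295)&(P[...,2]<.335)&(hsv[...,2]<90)&(P[...,0]>.5)&(P[...,0]<.66)&(P[...,1]<-.13)&(P[...,1]>-.3)
    if n=='wrist': m[:]&=True
    q=P[m]
    if len(q)>100:
        A=np.c_[q[:,:2],np.ones(len(q))]; k=np.ones(len(q),bool)
        for _ in range(8):
            c=np.linalg.lstsq(A[k],q[k,2],rcond=None)[0]; k=abs(A@c-q[:,2])<.003
        print(n,'lean',np.arctan(-c[:2]@r0[:2]),'pitch',c[:2]@f0[:2],k.sum(),len(q),np.median(q[k],0))
    if n=='scene':
        for y in (0,.03,.06,.09):
            t=P[(abs(P[...,1]-y)<.008)&(hsv[...,1]>150)&((hsv[...,0]<6)|(hsv[...,0]>174))&(P[...,2]>.17)&(P[...,0]<.64)]; print('tube',y,np.median(t,0),t[:,0].min() if len(t) else 0)
    save(d,n+sys.argv[1]+'.png')
E
python3 c.py A
```

```text
[ 0.57472296 -0.09438229  0.28434083] [-3.21959983  0.56669135  6.65521382] [0.02743062 1.86519366 0.07950876] [-0.002  0.002  0.001  0.    -0.002  0.001  0.002]
tool lean 0.0013403555253942595 pitch 0.0009130681542608101
tube 0 [ 5.78282123e-01 -2.42199313e-04  2.19013381e-01] 0.5660945359219492
tube 0.03 [0.58001263 0.02991876 0.2189567 ] 0.5686455237741168
tube 0.06 [0.57487069 0.05537229 0.21864984] 0.5692757410861239
tube 0.09 [nan nan nan] 0
wrist lean 0.006788901464074466 pitch 1.1682673284855425 155 181 [ 0.58934258 -0.13303771  0.3091087 ]
  return _methods._mean(a, axis=axis, dtype=dtype,
  ret = um.true_divide(
```

View pics/sceneA.png

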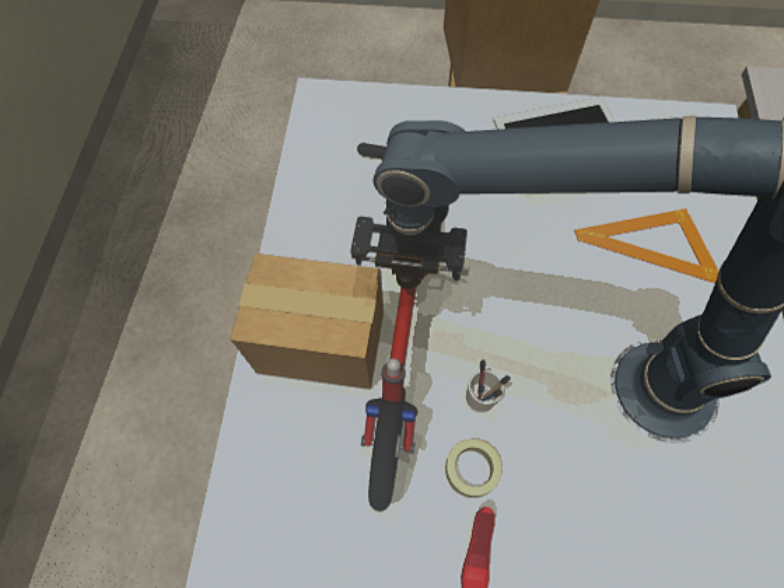

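```bash
python3 - <<'E'
from h import *
for n in ['scene','side']:
    d=snap(n); P=d['P']; hsv=cv2.cvtColor(d['img'],cv2.COLOR_RGB2HSV)
    r=P@r0; f=P@f0
    # front tyre crown
    m=(hsv[...,2]<90)&(f>.1)&(f<.36)&(r>.5)&(r<.66)&(P[...,2]>.03)
    for a,b in ((.22,.26),(.18,.22),(.14,.18),(.1,.14),(.06,.1)):
        t=r[m&(P[...,2]>a)&(P[...,2]<b)]
        if len(t)>5: print(n,a,len(t),np.percentile(t,[3,50,97]).round(4))
    m=(r>.5)&(r<.66)&(f>.09)&(f<.17)&(P[...,2]>.26); 
    if m.sum(): print('steerer',m.sum(),np.median(r[m]),np.percentile(r[m],[5,95]),P[m][:,2].max())
    m=(P[...,0]>.43)&(P[...,0]<.52)&(P[...,1]<-.12)&(P[...,1]>-.3)&(P[...,2]>.012)&(P[...,2]<.15)
    q=P[m]; 
    if len(q): print('stand',len(q),np.percentile(q,[2,50,98],axis=0).round(3).tolist())
E
```

```text
scene 0.22 778 [0.5586 0.5756 0.5943]
scene 0.18 508 [0.5371 0.5723 0.6129]
scene 0.14 158 [0.5393 0.5706 0.6117]
scene 0.1 46 [0.5281 0.5564 0.6252]
scene 0.06 9 [0.556  0.5569 0.5582]
steerer 306 0.5761853912443858 [0.5603851  0.59347874] 0.31682664985637654
stand 56 [[0.441, -0.23, 0.021], [0.454, -0.224, 0.042], [0.508, -0.197, 0.142]]
side 0.22 400 [0.5609 0.5762 0.5955]
side 0.18 344 [0.5384 0.5716 0.6117]
side 0.14 166 [0.5416 0.5732 0.6101]
side 0.1 119 [0.5301 0.5651 0.6104]
side 0.06 71 [0.5583 0.5649 0.5739]
steerer 187 0.5773555788202294 [0.56128953 0.59521316] 0.31797187827566487
stand 141 [[0.445, -0.262, 0.024], [0.481, -0.226, 0.067], [0.519, -0.197, 0.144]]
```

The picture shows the bike upright, clear of the carton (gap near (385,300)). The steerer top (393,367) lines up with the tyre crown (382,450), and nothing else has moved. Steerer, crown and lower tyre agree within 1 mm, so the lean is under 0.5°, and the grip is steady and pressing lightly down.

```bash
python3 -c "
from h import *
s=readout.state();print(s['time_s'],s['position'],s['wrist_force'],s['grasp_force']);print(job.hand_in())"
```

```text
14.425 [ 0.57472166 -0.09438181  0.28435025] [-3.27505789  0.11479875  7.74333849] 40.09052576031536
the job is handed in; nothing more can be done
None
```

The job is handed in at 14.4 s: the seat post is home, the kickstand is snapped down, and the arm is holding the bike upright (under 0.5° of lean) by the saddle nose, clear of the carton. By geometry the foot should be about 12 mm off the table; I did not measure that gap directly.

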